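Jack up the hinged drive and hold it

ROBOT

A 7-joint arm with a two-finger parallel gripper is mounted at the origin on the work surface. World frame = base frame: x ahead of the robot, y to its left, z up, the work surface at z = 0. Lengths are in m, angles in degrees, forces in N, time in s.
With the tool pointing down it reaches from about 0.425 to 0.825 m from the base axis. Payload 3.6 kg.
Tool frame: the origin (TCP) lies on the centre line of the jaws, within the pads' length; the fingertips stand 8 mm ahead of it and the grasp point (between the pads) lies 11 mm behind it; z points along the fingers, y is the line along which they close (so a half turn about z gives the same grasp; the last joint's range is limited). The gripper opens to 93 mm and grips with 3 to 60 N. Pads are 15 mm wide; open, the fingers measure 128 mm over their backs; the gripper's body (75 mm by 188 mm) begins 65 mm behind the grasp point.
Start: joints at [71.075, 35.231, -0.722, 81.555, 0.464, 63.22, -2.315], TCP at [0.194, -0.62, 0.227] pointing down, gripper open.
Joint ranges: [-178.69, 178.69], [-17.37, 117.87], [-77.05, 75.6], [15.02, 138.74], [-78.02, 258.01], [0.78, 113.62], [-162.83, 162.83]. Speed limits (degrees/s): [159.86, 159.86, 180, 180, 180, 180, 180].

INTERFACE

Orientations are given as a 3x3 rotation matrix whose columns are the frame's x, y, z axes.
In Python, from cell import * gives the robot as it stands. The module is installed in compiled form; this text tells all that it offers.
- The arm moves only by the tool arm_command, never from a script. Its argument "targets" is a list that holds one entry, the list of rows, each a list of 7 numbers: the shift along the world's x, y, z in m, then the turn, a rotation vector about the world's x, y, z in degrees, then the opening, from -1 (shut) to 1 (fully open). A call has 1 to 12 rows; each row is the pose to reach, as a shift and turn from the pose commanded when the call began; what a row does not reach only later rows make up. A row lasts 1/8 s, in which the tool goes at most 62.5 mm and 10.7 degrees, less where a joint would pass 70% of its speed; a pose out of reach is approached as far as the arm can. A call with a gripper value outside its range is refused whole. The fingers move at their own pace and stop on an object; the grip force is fixed at half the most. Time passes only in rows, so rows that repeat a pose let the fingers close. It gives the time, the measured TCP pose, the force, the opening and the grip force at its end, in the units of the state.
- read_state(): the state, without advancing time (a new reading comes with each control period).
- get_image(name): name is "scene" or "side" or "wrist"; returns the picture (400x640x3 uint8, blue, green, red); there is no depth.
- camera_info(name): a dict with "fx", "fy", "cx", "cy" (pixels), "k1" (the pictures are not rectified: a ray, as slopes to the right and down, at radius r is drawn at 1 + k1 r^2 times it, then the intrinsics apply), "view" (4x4, takes a point from world to camera coordinates). Camera axes: x right, y down, z forward; pixel columns grow to the right and rows downward; lengths in m; the calibration is good to about 2 mm. A picture is of the moment at which its call begins: read the wrist's pose just before it. camera_info takes no time and is no camera call; for the wrist camera it gives the pose at the moment of the call.
- job_done(): hands the job in; it is judged then, once.
The state is a dict: "clock": time; "joints": joint angles; "qvel": joint speeds; "tau": joint torques, N m; "ee_pos": TCP position; "ee_rot": TCP orientation; "wrist_force": force on the tool from outside, world axes, zero at the start; "torque": the same for the moment, N m; "opening": finger opening in m; "grasp_force": force on a finger pad.
Only numpy, scipy, OpenCV 4.12 (cv2) and the standard library are available. Lean on these libraries where they do the work, as an engineer would, in place of code of your own. Each camera call takes 0.05 s, during which the arm holds its last target. There are 200 camera calls.

TASK

Open the grey storage hood until it rests back on its stop, take the lever jack out of the tray and stand it on the bench with its round saddle centred under the ring-marked lift pad of the drive chassis. Then pump the handle: press it fully down once so the chassis rises, let the handle come all the way back up, press it fully down again and finish there, with the gripper still holding the handle down and the chassis raised on the jack. Do not lift or shove the chassis with the arm, and leave the meter, bin, capacitor and screwdriver where they are.

Things in the scene. Friction and masses are not known exactly. Their poses are not given: they have to be found in the camera images.
- case: Black open tray, fixed to the bench, 170 (x) x 260 (y) x 30 mm high, walls 5 mm, floor 6 mm thick. Origin: centre of its underside; z up. x points to the hinge side, away from the robot. Under the closed hood it holds the jack.
- hood (a joint): Grey hood over the tray, 172 x 260 x 88 mm, 0.3 kg, hinged along the tray's far (+x) rim. 0 rad = shut, grows as the front rises; 1.85 rad = lying back on its stop. It falls shut if let go below about 1.0 rad and falls open by itself from about 1.1 rad. The tray is open from above when the hood lies back. It starts shut.
- hood_tab (a point): Centre of the hood's lifting tab: an upright black disc, 28 mm diameter and 12 mm thick (thin along the hinge axis, the case's y), sticking out 38 mm from the middle of the hood's front. Can be pinched from above across its thickness; it can turn in the pads while it is carried round the hinge.
- hood_hinge (a point): Middle of the hood's hinge axis, 86 mm from the tray's centre along the case's x, 31 mm above the bench. The axis runs along the case's y. The tab's centre lies 205 mm from it.
- jack: Loose lever jack, 0.75 kg, base plate 200 x 70 x 8 mm. Origin on its underside, z up, x to the saddle end: the plate runs from x = -115 to +85 mm. The saddle axis is at x = 65 mm, the grip block at x = -10 mm, the handle pivot at x = -35 mm, 35 mm up. Starts on the tray floor (6 mm up), saddle end roughly to the case's +y.
- jack_grip (a point): Centre of the upper half of the jack's aluminium grip block, 45 mm above the jack's underside. The block is 30 x 30 mm, its top 62 mm above the underside, both sides across the jack's y free for fingers from above; the place to grasp the jack.
- saddle_top (a point): Centre of the top face of the jack's round steel saddle, 36 mm diameter; 40 mm above the jack's underside when lowered. It rises 44 mm per rad of the handle, 22 mm at most, and sinks again when the handle is let up.
- handle (a joint): Pump handle of the jack. 0 rad = up (slopes up 0.45 rad towards its end), 0.5 rad = fully down on its stop, nearly level. A spring brings it back to 0 when let go. Pressing its end takes 2 to 4 N empty, about 9 to 15 N under load.
- handle_end (a point): Centre of the top of the handle's flat end paddle (32 x 36 x 10 mm), 85 mm from the pivot. It drops about 41 mm and moves about 6 mm away from the saddle end in a full stroke. Press it from above.
- cradle: Fixed base of the drive, 190 x 210 mm plate, hinge at its +x side. Origin: centre of the underside; z up. The lift lug sticks out to the cradle's -x. The aluminium chassis on it is 180 x 200 mm, its top 150 mm above the bench, its front face 90 mm from the origin along -x.
- chassis (a joint): Drive chassis (about 3.6 kg), hinged on the cradle's +x side. 0 rad = resting flat; grows as the lug is raised. 0.01 rad lifts the pad 2.25 mm.
- lift_pad (a point): Centre of the underside of the lift pad, 40 mm diameter, 51 mm up at rest, 125 mm from the cradle's origin along its -x. It hangs under a lug 60 mm wide with a raised 36 mm ring on top (71 mm up) straight above the pad. Lug edge 25 mm beyond the pad's centre, chassis front 35 mm behind it. The jack goes in with its x along the cradle's x, 11 mm to spare over the lowered saddle.
- meter_mid (a point): Bystander: grey hand meter, 150 x 75 x 34 mm, lying flat; this is its middle.
- bin_mid (a point): Bystander: blue open bin, 80 x 110 x 60 mm; this is its middle.
- capacitor_center (a point): Bystander: black capacitor can, 40 mm diameter, 70 mm tall, standing; this is its centre.
- driver_grip (a point): Bystander: screwdriver lying flat; this point is in its handle.

How it is judged:
By the outcome, as a careful person would: the job done as asked, in the order asked, and still so for the second after the job is handed in, while the arm keeps its last pose, push and grip.
It also fails if it takes over 64 s, if anything falls off the work surface, if the arm or the gripper's body presses on something with over 40 N, if the wrist force passes 120 N, or if a joint passes its speed limit or range.

## Working session

There is one attempt and no reset: what is moved stays moved. The work goes in short steps, Python scripts to look and compute and a tool call to move; the robot and the scene stay as the last step left them, time stands still between calls to the robot, and variables do not carry over. Pictures are saved under pics/ and viewed, at most 10 in all, crops included, and the job is handed in when it is done.

Besides the shell and the picture viewer there is one more tool, called after "Request:" by a JSON object that holds its "name" and its "arguments". arm_command: Moves the arm, as the interface text tells. Its arguments: {"type":"object","properties":{"targets":{"type":"array","items":{"type":"array","items":{"type":"array","items":{"type":"number"}}}}},"required":["targets"]}

```bash
mkdir -p pics; cat > h.py <<'E'
from cell import *
import numpy as np, cv2
def cam(n):
    c=camera_info(n); return c
def proj(n,P,c=None):
    c=c or camera_info(n); V=np.array(c["view"]); P=np.atleast_2d(P)
    q=P@V[:3,:3].T+V[:3,3]; s=q[:,:2]/q[:,2:]; r2=(s**2).sum(1,keepdims=True)
    s=s*(1+c["k1"]*r2); return s*[c["fx"],c["fy"]]+[c["cx"],c["cy"]]
def ray(n,uv,c=None):
    c=c or camera_info(n); V=np.array(c["view"]); d=(np.array(uv,float)-[c["cx"],c["cy"]])/[c["fx"],c["fy"]]
    s=d.copy()
    for _ in range(20): s=d/(1+c["k1"]*(s@s))
    R=V[:3,:3]; return -R.T@V[:3,3], R.T@np.array([s[0],s[1],1])
def atz(n,uv,z,c=None):
    o,d=ray(n,uv,c); return o+d*(z-o[2])/d[2]
def snap(n,name):
    c=camera_info(n); im=get_image(n); cv2.imwrite(f"pics/{name}.png",im); return im,c
def st():
    s=read_state(); print("t",round(s["clock"],2),"p",np.round(s["ee_pos"],4),"R",np.round(np.array(s["ee_rot"]).ravel(),3),"F",np.round(s["wrist_force"],1),"open",round(s["opening"],4),"g",round(s["grasp_force"],1)); return s
E
python3 - <<'E'
from h import *
s=st(); print(s["joints"])
for n in("scene","side"):
    snap(n,n+"0"); c=camera_info(n); V=np.array(c["view"]); print(n,c["fx"],c["k1"],np.round(-V[:3,:3].T@V[:3,3],3),np.round(V[:3,:3],2).tolist())
E
```

```text
t 0.0 p [ 0.1942 -0.6195  0.2255] R [ 0.954  0.299 -0.001  0.299 -0.954  0.002 -0.    -0.003 -1.   ] F [ 0.3  0.4 -0.1] open 0.0932 g 0.0
[71.07518213 35.28927268 -0.72260055 81.63928465  0.46344084 63.22084794
 -2.31319176]
scene 405.762392389025 -0.03966867522407253 [ 0.415 -0.789  0.714] [[0.98, -0.2, -0.02], [-0.14, -0.6, -0.79], [0.14, 0.78, -0.61]]
side 384.14164063748336 -0.07827246604914355 [0.345 0.76  0.612] [[-0.96, -0.27, 0.01], [-0.16, 0.53, -0.83], [0.22, -0.8, -0.55]]
```

View pics/scene0.png

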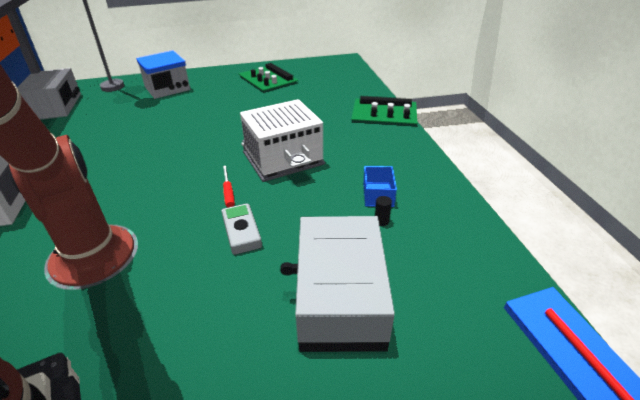

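View pics/side0.png

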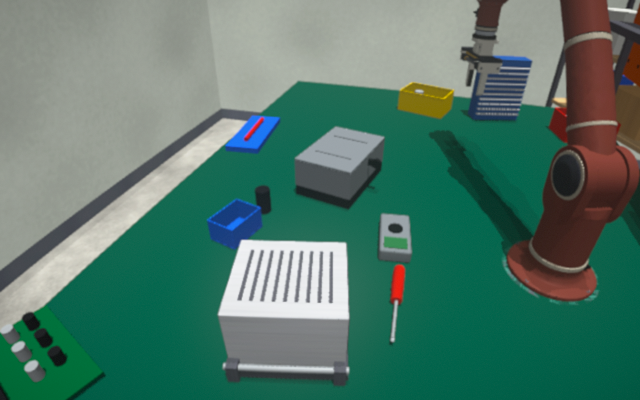

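```bash
python3 - <<'E'
import cv2,numpy as np
a=cv2.imread("pics/scene0.png");b=cv2.imread("pics/side0.png")
f=lambda i,x,y,w,h,s:cv2.resize(i[y:y+h,x:x+w],None,fx=s,fy=s,interpolation=cv2.INTER_CUBIC)
t=np.hstack([f(a,230,95,100,90,4),f(b,215,230,140,90*1,4)[:,:400]])
t=np.hstack([f(a,230,95,100,85,4),f(a,270,205,133,150,340/150)[:340,:300]])
u=np.hstack([f(b,215,230,140,158,260/158),f(b,285,120,110,90,260/90)])
c=np.zeros((600,800,3),np.uint8);c[:340,:t.shape[1]]=t[:,:800];c[340:,:u.shape[1]]=u[:260,:800]
print(t.shape,u.shape);cv2.imwrite("pics/c1.png",c)
E
```

```text
(340, 700, 3) (260, 548, 3)
```

View pics/c1.png

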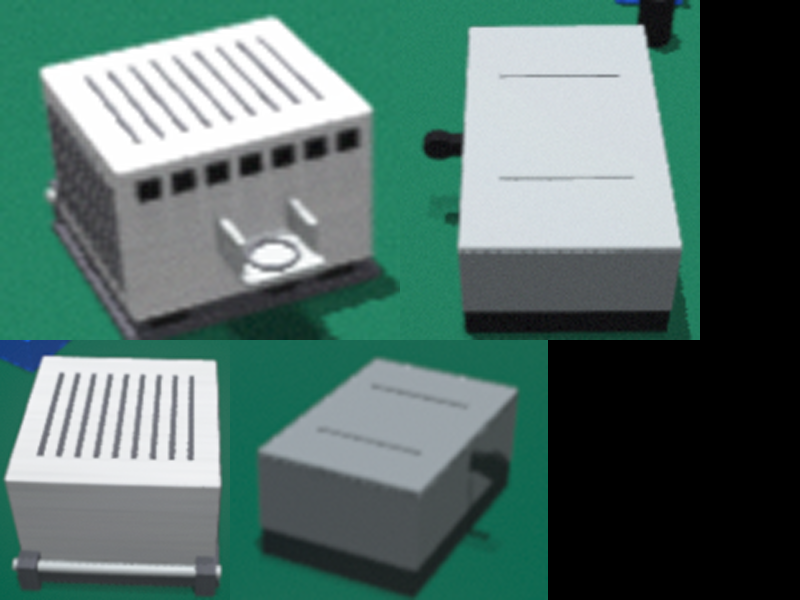

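```bash
cat > fit.py <<'E'
from h import *
from scipy.optimize import least_squares as LS
C={n:camera_info(n) for n in("scene","side")}
def W(p,L):
    c,s=np.cos(p[2]),np.sin(p[2]);L=np.atleast_2d(L);return np.c_[p[0]+c*L[:,0]-s*L[:,1],p[1]+s*L[:,0]+c*L[:,1],L[:,2]]
def fit(p0,items,zfree=0):
    def f(p):
        r=[]
        for n,l,uv in items:
            l=np.array(l,float)
            if zfree and l[2]==0.119: l[2]=p[3]
            r+=list(proj(n,W(p,l),C[n])[0]-uv)
        return np.array(r)
    s=LS(f,p0,loss="soft_l1");print("pose",np.round(s.x,4),"yaw",np.round(np.degrees(s.x[2]),2),"res",np.round(f(s.x).reshape(-1,2),1).tolist());return s.x
a,b=.086,.13
hood=[("scene",(-a,b,.119),(300.9,217.4)),("scene",(a,b,.119),(377.2,216)),("scene",(a,-b,.119),(393.5,314)),("scene",(-a,-b,.119),(296,314.4)),("scene",(-.085,-b,0),(299.1,351.9)),("scene",(.085,-b,0),(388.2,350.6)),
("side",(a,-b,.119),(336.2,126.6)),("side",(-a,-b,.119),(384.3,137)),("side",(-a,b,.119),(350.8,172.6)),("side",(a,b,.119),(295.4,158.8)),("side",(.085,b,0),(297.1,192.7)),("side",(-.085,b,0),(348.7,208.6))]
ph=fit([.6,-.2,0,.119],hood,1)
x,y=.09,.1
ch=[("scene",(x,y,.15),(240.3,112.5)),("scene",(x,-y,.15),(298.8,99.5)),("scene",(-x,-y,.15),(322.8,122)),("scene",(-x,y,.15),(259.8,138.8)),("scene",(-.125,0,.071),(298.3,158.5)),
("side",(x,-y,.15),(218.6,313.9)),("side",(x,y,.15),(348.1,318.7)),("side",(-x,y,.15),(346.9,242.2)),("side",(-x,-y,.15),(240.5,240.3))]
pc=fit([.5,.3,1.6],ch)
print("pad",W(pc,[-.125,0,.051]))
def tri(uvs):
    A=np.zeros((3,3));v=np.zeros(3)
    for n,uv in uvs:
        o,d=ray(n,uv,C[n]);d/=np.linalg.norm(d);M=np.eye(3)-np.outer(d,d);A+=M;v+=M@o
    return np.linalg.solve(A,v)
t=tri([("scene",(287.6,269)),("side",(374,163.3))]);print("tab",t,"hinge",W(ph,[.086,0,.031]))
for n,z,uv in [("meter",.034,(240,228)),("driver",.015,(229,193)),("cap",.07,(384,201)),("bin",.06,(379,181))]: print(n,atz("scene",uv,z,C["scene"]))
E
python3 fit.py
```

```text
pose [ 0.5684 -0.2539 -0.2031  0.1161] yaw -11.64 res [[-1.4, -0.3], [-0.7, 0.1], [0.9, 0.4], [-0.6, 1.1], [-0.3, -0.1], [-0.8, 0.2], [-1.5, -0.2], [-0.3, -0.3], [-0.3, -0.1], [-1.2, -0.5], [-1.3, 0.7], [-0.5, 0.1]]
pose [0.5264 0.3212 1.8152] yaw 104.0 res [[-1.4, -0.9], [-1.0, -1.0], [-0.3, -0.5], [-1.7, -1.4], [-1.0, -0.1], [-2.3, -0.2], [0.3, -0.7], [-0.8, -0.9], [-0.1, -1.7]]
pad [[0.55664984 0.19994577 0.051     ]]
tab [ 0.46436961 -0.23029636  0.0885861 ] hinge [[ 0.65266334 -0.27124554  0.031     ]]
meter [ 0.37204057 -0.02334473  0.034     ]
driver [0.34895826 0.15294152 0.015     ]
cap [ 0.73618114 -0.04319432  0.07      ]
bin [0.75694633 0.05394829 0.06      ]
```

Request:
{"name": "arm_command", "arguments": {"targets": [[[0.02, 0.03, 0, 0, 0, -2, 1], [0.06, 0.08, 0, 0, 0, -6, 1], [0.09, 0.13, 0, 0, 0, -10, 1], [0.12, 0.18, 0, 0, 0, -14, 1], [0.15, 0.225, 0, 0, 0, -18, 1], [0.18, 0.27, 0, 0, 0, -22, 1], [0.21, 0.315, 0, 0, 0, -25, 1], [0.24, 0.355, 0, 0, 0, -28, 1], [0.26, 0.38, -0.01, 0, 0, -29, 1], [0.267, 0.389, -0.025, 0, 0, -29, 1], [0.267, 0.389, -0.025, 0, 0, -29, 1]]]}}

```text
clock: 1.48
ee_pos: [0.4601, -0.2309, 0.2]
ee_rot: [[0.98, -0.2, -0.004], [-0.2, -0.98, 0.001], [-0.004, -0.0, -1.0]]
wrist_force: [0.1, 0.3, 0.8]
opening: 0.0929
grasp_force: 0.0
```

```bash
python3 - <<'E'
from h import *
s=st(); im,c=snap("wrist","w1"); V=np.array(c["view"]);print(np.round(-V[:3,:3].T@V[:3,3],3),c["fx"])
print(proj("wrist",[[.461,-.231,.089],[.461,-.231,.103]],c))
E
```

```text
t 1.48 p [ 0.4601 -0.2309  0.2   ] R [ 0.98  -0.2   -0.004 -0.2   -0.98   0.001 -0.004 -0.    -1.   ] F [0.1 0.3 0.8] open 0.0929 g 0.0
[ 0.533 -0.246  0.358] 350.92754667179975
[[315.28114391 201.92916905]
 [315.28809924 206.79943564]]
```

View pics/w1.png

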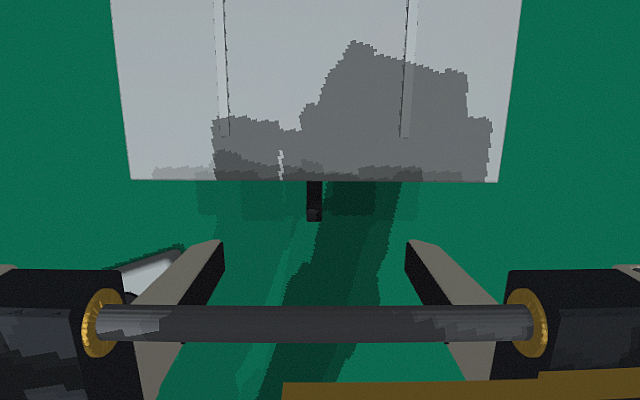

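Request:
{"name": "arm_command", "arguments": {"targets": [[[0.001, 0, -0.03, 0, 0, 0, 1], [0.001, 0, -0.07, 0, 0, 0, 1], [0.001, 0, -0.1, 0, 0, 0, 0.3], [0.001, 0, -0.122, 0, 0, 0, -0.3], [0.001, 0, -0.122, 0, 0, 0, -0.8], [0.001, 0, -0.122, 0, 0, 0, -1], [0.001, 0, -0.122, 0, 0, 0, -1], [0.001, 0, -0.122, 0, 0, 0, -1], [0.001, 0, -0.122, 0, 0, 0, -1]]]}}

```text
clock: 2.65
ee_pos: [0.4627, -0.2313, 0.0801]
ee_rot: [[0.98, -0.201, 0.001], [-0.201, -0.98, -0.0], [0.001, 0.0, -1.0]]
wrist_force: [0.5, -0.2, -0.7]
opening: 0.0276
grasp_force: 0.0
```

```bash
python3 - <<'E'
from h import *
s=st(); p=np.array(s["ee_pos"])
yaw=np.radians(-11.64);ex=np.array([np.cos(yaw),np.sin(yaw),0])
g=p+[0,0,.011]; H=np.array([.6527,-.2712,.031]); r=(g-H)@ex; print("rel",r,g[2]-H[2],"R",np.hypot(r,g[2]-H[2]))
a0=np.radians(163.7)
for d in list(np.arange(0,1.86,.1))+[1.85]:
    q=.205*(np.array([np.cos(a0-d)-np.cos(a0),np.sin(a0-d)-np.sin(a0)])); print(round(d,2),np.round([*(q[0]*ex[:2]),q[1]],3))
E
```

```text
t 2.65 p [ 0.4627 -0.2313  0.0801] R [ 0.98  -0.201  0.001 -0.201 -0.98  -0.     0.001  0.    -1.   ] F [ 0.5 -0.2 -0.7] open 0.0276 g 0.0
rel -0.19415652077619233 0.060093528963859985 R 0.2032436635746519
0.0 [ 0. -0.  0.]
0.1 [ 0.007 -0.001  0.019]
0.2 [ 0.015 -0.003  0.038]
0.3 [ 0.025 -0.005  0.056]
0.4 [ 0.037 -0.008  0.072]
0.5 [ 0.051 -0.01   0.087]
0.6 [ 0.065 -0.013  0.101]
0.7 [ 0.082 -0.017  0.113]
0.8 [ 0.099 -0.02   0.124]
0.9 [ 0.117 -0.024  0.132]
1.0 [ 0.136 -0.028  0.139]
1.1 [ 0.156 -0.032  0.144]
1.2 [ 0.175 -0.036  0.147]
1.3 [ 0.195 -0.04   0.147]
1.4 [ 0.215 -0.044  0.146]
1.5 [ 0.235 -0.048  0.143]
1.6 [ 0.255 -0.052  0.137]
1.7 [ 0.273 -0.056  0.13 ]
1.8 [ 0.291 -0.06   0.121]
1.85 [ 0.3   -0.062  0.116]
```

Request:
{"name": "arm_command", "arguments": {"targets": [[[-0.001, 0, -0.001, 0, 0, 0, -1], [-0.001, 0, -0.001, 0, 0, 0, -1], [-0.001, 0, -0.001, 0, 0, 0, -1], [-0.001, 0, -0.001, 0, 0, 0, -1], [0.003, 0, 0.009, 0, 0, 0, -1], [0.007, -0.001, 0.019, 0, 0, 0, -1], [0.015, -0.003, 0.038, 0, 0, 0, -1], [0.025, -0.005, 0.056, 0, 0, 0, -1], [0.037, -0.008, 0.072, 0, 0, 0, -1]]]}}

```text
clock: 3.78
ee_pos: [0.5013, -0.2394, 0.1528]
ee_rot: [[0.98, -0.201, 0.003], [-0.201, -0.98, -0.001], [0.004, 0.0, -1.0]]
wrist_force: [4.4, -0.5, -7.8]
opening: 0.0119
grasp_force: 30.0
```

Request:
{"name": "arm_command", "arguments": {"targets": [[[0.014, -0.002, 0.015, 0, 0, 0, -1], [0.028, -0.005, 0.029, 0, 0, 0, -1], [0.045, -0.009, 0.041, 0, 0, 0, -1], [0.062, -0.012, 0.052, 0, 0, 0, -1], [0.08, -0.016, 0.06, 0, 0, 0, -1], [0.099, -0.02, 0.067, 0, 0, 0, -1], [0.119, -0.024, 0.072, 0, 0, 0, -1], [0.138, -0.028, 0.075, 0, 0, 0, -1], [0.158, -0.032, 0.075, 0, 0, 0, -1], [0.178, -0.036, 0.074, 0, 0, 0, -1], [0.198, -0.04, 0.071, 0, 0, 0, -1], [0.218, -0.044, 0.065, 0, 0, 0, -1]]]}}

```text
clock: 5.28
ee_pos: [0.7161, -0.285, 0.2165]
ee_rot: [[0.979, -0.202, -0.004], [-0.202, -0.979, -0.002], [-0.004, 0.003, -1.0]]
wrist_force: [-2.9, -2.5, -1.8]
opening: 0.0119
grasp_force: 30.0
```

Request:
{"name": "arm_command", "arguments": {"targets": [[[0.009, -0.002, -0.003, 0, 0, 0, -1], [0.018, -0.004, -0.007, 0, 0, 0, -1], [0.027, -0.006, -0.011, 0, 0, 0, -1], [0.036, -0.008, -0.016, 0, 0, 0, -1], [0.042, -0.009, -0.019, 0, 0, 0, -1], [0.042, -0.009, -0.019, 0, 0, 0, -1]]]}}

```text
clock: 6.02
ee_pos: [0.7591, -0.2941, 0.1973]
ee_rot: [[0.979, -0.202, -0.001], [-0.202, -0.979, -0.003], [-0.0, 0.003, -1.0]]
wrist_force: [-2.2, -5.2, -2.3]
opening: 0.0119
grasp_force: 30.0
```

Request:
{"name": "arm_command", "arguments": {"targets": [[[0, 0, 0, 0, 0, 0, -0.5], [0, 0, 0, 0, 0, 0, -0.2], [0, 0, 0, 0, 0, 0, 0], [0, 0, 0.03, 0, 0, 0, 0.3], [0, 0, 0.08, 0, 0, 0, 1], [-0.05, 0.01, 0.1, 0, 0, 0, 1], [-0.11, 0.02, 0.1, 0, 0, 0, 1], [-0.17, 0.035, 0.1, 0, 0, 0, 1], [-0.21, 0.045, 0.1, 0, 0, 0, 1], [-0.23, 0.05, 0.1, 0, 0, 0, 1], [-0.23, 0.05, 0.1, 0, 0, 0, 1]]]}}

```text
clock: 7.4
ee_pos: [0.529, -0.2416, 0.299]
ee_rot: [[0.98, -0.201, 0.002], [-0.201, -0.98, 0.0], [0.002, -0.0, -1.0]]
wrist_force: [-0.2, 0.2, -0.6]
opening: 0.0933
grasp_force: 0.0
```

```bash
python3 - <<'E'
from h import *
s=st(); im,c=snap("wrist","w2"); np.save("w2c.npy",np.array([c["fx"],c["fy"],c["cx"],c["cy"],c["k1"],*np.array(c["view"]).ravel()]))
im2,_=snap("scene","s2")
cv2.imwrite("pics/c2.png",np.vstack([cv2.resize(im,(640,400)),cv2.resize(im2[180:380,200:520],(320,200))[:, :].repeat(2,1)[:, :640]]))
E
```

```text
t 7.4 p [ 0.529  -0.2416  0.299 ] R [ 0.98  -0.201  0.002 -0.201 -0.98   0.     0.002 -0.    -1.   ] F [-0.2  0.2 -0.6] open 0.0933 g 0.0
```

View pics/c2.png

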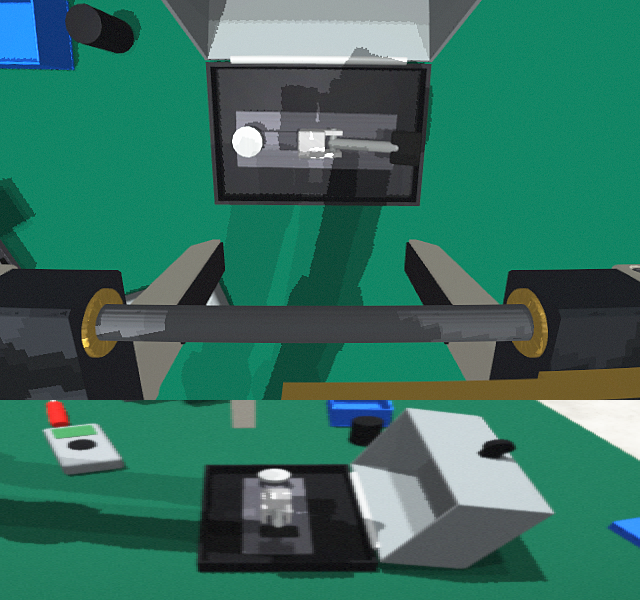

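```bash
python3 - <<'E'
from h import *
v=np.load("w2c.npy");c=dict(zip(["fx","fy","cx","cy","k1"],v[:5]));c["view"]=v[5:].reshape(4,4)
for n,uv,z in [("sad",(248,141.5),.046),("blk",(312,141),.068),("tip",(392,147.5),.07),("paddle",(407,148),.076),("pl-tl",(239,111),.014),("pl-bl",(237,167),.014),("pl-tr",(397,114),.014),("TL",(207,65),.03),("TR",(430,65),.03),("BR",(421,205),.03),("BL",(216,204),.03)]: print(n,np.round(atz("w",uv,z,c),4))
S=atz("w",(248,141.5),.046,c);B=atz("w",(312,141),.068,c);d=S-B;print("dist",np.hypot(*d[:2]),"yaw",np.degrees(np.arctan2(d[1],d[0])))
im=cv2.imread("pics/w2.png");cv2.imwrite("pics/c3.png",cv2.resize(im[90:190,220:440],None,fx=3.6,fy=3.6,interpolation=cv2.INTER_CUBIC))
E
```

```text
sad [ 0.5806 -0.1721  0.046 ]
blk [ 0.5679 -0.2458  0.068 ]
tip [ 0.5437 -0.3307  0.07  ]
paddle [ 0.5408 -0.3454  0.076 ]
pl-tl [ 0.6174 -0.1638  0.014 ]
pl-bl [ 0.5505 -0.1438  0.014 ]
pl-tr [ 0.5749 -0.3536  0.014 ]
TL [ 0.6747 -0.1437  0.03  ]
TR [ 0.623  -0.3957  0.03  ]
BR [ 0.4586 -0.3641  0.03  ]
BL [ 0.512  -0.1094  0.03  ]
dist 0.07474354071423643 yaw 80.265745012575
```

View pics/c3.png

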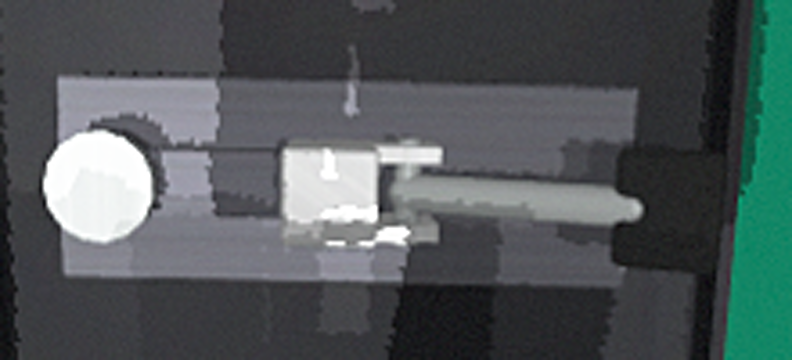

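```bash
python3 - <<'E'
from h import *
from scipy.optimize import least_squares as LS
v=np.load("w2c.npy");c=dict(zip(["fx","fy","cx","cy","k1"],v[:5]));c["view"]=v[5:].reshape(4,4)
L=np.array([[65,0,46],[85,-35,14],[85,35,14],[-115,-35,14],[-115,35,14],[5,-15,68],[-25,-15,68],[-120,-18,66],[-120,18,66]])/1e3
U=np.array([[98,186],[57,76],[63,277],[638,88],[632,287],[281,147],[380,147],[727,150],[722,271]])/3.6+[220,90]
def W(p,l): k,s=np.cos(p[2]),np.sin(p[2]);return np.c_[p[0]+k*l[:,0]-s*l[:,1],p[1]+s*l[:,0]+k*l[:,1],l[:,2]]
f=lambda p:(proj("w",W(p,L[:7]),c)-U[:7]).ravel()
s=LS(f,[.57,-.24,1.4],loss="soft_l1");print(s.x,np.degrees(s.x[2]),np.round(f(s.x).reshape(-1,2),1).tolist())
print("grip",W(s.x,np.array([[-.01,0,.051]])), "handle", W(s.x,np.array([[-.035-.085*np.cos(.45),0,.006+.035+.085*np.sin(.45)]])),proj("w",W(s.x,L[7:]),c).tolist(),U[7:].tolist())
E
```

```text
[ 0.56598491 -0.23489032  1.35117962] 77.41688960549234 [[0.3, 0.3], [-0.4, -0.4], [-0.1, 0.1], [0.7, -0.8], [-1.8, 0.1], [0.2, 0.0], [0.2, 0.5]]
grip [[ 0.56380636 -0.24465013  0.051     ]] handle [[ 0.54168574 -0.34374929  0.07797207]] [[412.0528773990953, 130.26100444007045], [409.30765723917995, 162.78023754482916]] [[421.94444444444446, 131.66666666666666], [420.55555555555554, 165.27777777777777]]
```

Request:
{"name": "arm_command", "arguments": {"targets": [[[0.005, 0, -0.01, 0, 0, 8, 0.3], [0.01, 0, -0.02, 0, 0, 18, 0.3], [0.015, 0, -0.04, 0, 0, 28, 0.3], [0.02, 0, -0.06, 0, 0, 38, 0.3], [0.025, -0.001, -0.08, 0, 0, 48, 0.3], [0.03, -0.002, -0.1, 0, 0, 58, 0.3], [0.035, -0.003, -0.12, 0, 0, 68, 0.3], [0.035, -0.003, -0.13, 0, 0, 78, 0.3], [0.035, -0.003, -0.14, 0, 0, 86, 0.3], [0.035, -0.003, -0.14, 0, 0, 89, 0.3], [0.035, -0.003, -0.14, 0, 0, 89, 0.3]]]}}

```text
clock: 8.88
ee_pos: [0.5656, -0.2453, 0.1568]
ee_rot: [[0.219, 0.976, 0.0], [0.976, -0.219, 0.001], [0.001, 0.0, -1.0]]
wrist_force: [-0.4, 0.5, 0.4]
opening: 0.0603
grasp_force: 0.0
```

```bash
python3 - <<'E'
from h import *
s=st(); print(np.round(s["joints"],1)); R=np.array(s["ee_rot"]);print("tooly",np.degrees(np.arctan2(R[1,1],R[0,1])))
E
```

```text
t 8.88 p [ 0.5656 -0.2453  0.1568] R [ 0.219  0.976  0.     0.976 -0.219  0.001  0.001  0.    -1.   ] F [-0.4  0.5  0.4] open 0.0603 g 0.0
[ 32.5  37.3 -18.6  92.   13.9  53.   -3.5]
tooly -12.641542415945878
```

Request:
{"name": "arm_command", "arguments": {"targets": [[[-0.002, 0.001, -0.03, 0, 0, 0, 0.3], [-0.002, 0.001, -0.06, 0, 0, 0, 0.3], [-0.002, 0.001, -0.09, 0, 0, 0, 0.3], [-0.002, 0.001, -0.11, 0, 0, 0, 0.3], [-0.002, 0.001, -0.117, 0, 0, 0, 0.2], [-0.002, 0.001, -0.117, 0, 0, 0, -0.3], [-0.002, 0.001, -0.117, 0, 0, 0, -0.7], [-0.002, 0.001, -0.117, 0, 0, 0, -1], [-0.002, 0.001, -0.117, 0, 0, 0, -1], [-0.002, 0.001, -0.117, 0, 0, 0, -1], [-0.002, 0.001, -0.117, 0, 0, 0, -1]]]}}

```text
clock: 10.25
ee_pos: [0.5633, -0.2445, 0.0416]
ee_rot: [[0.218, 0.976, 0.002], [0.976, -0.218, -0.001], [-0.0, 0.002, -1.0]]
wrist_force: [1.4, -0.6, 6.0]
opening: 0.0299
grasp_force: 30.0
```

Request:
{"name": "arm_command", "arguments": {"targets": [[[0, 0, 0.01, 0, 0, 0, -1], [0, 0, 0.03, 0, 0, 0, -1], [0, 0, 0.05, 0, 0, 0, -1], [0.003, 0.02, 0.07, 0, 0, 3, -1], [0.008, 0.05, 0.08, 0, 0, 7, -1], [0.013, 0.09, 0.08, 0, 0, 11, -1], [0.018, 0.13, 0.08, 0, 0, 15, -1], [0.023, 0.17, 0.08, 0, 0, 19, -1], [0.03, 0.21, 0.08, 0, 0, 23, -1], [0.035, 0.24, 0.08, 0, 0, 26, -1], [0.038, 0.26, 0.08, 0, 0, 26.6, -1], [0.038, 0.26, 0.08, 0, 0, 26.6, -1]]]}}

```text
clock: 11.75
ee_pos: [0.5999, 0.0198, 0.1206]
ee_rot: [[-0.248, 0.969, -0.001], [0.969, 0.248, 0.002], [0.002, -0.0, -1.0]]
wrist_force: [-0.3, -0.8, -7.0]
opening: 0.0298
grasp_force: 30.0
```

```bash
python3 - <<'E'
from h import *
s=st(); c=camera_info("wrist");V=np.array(c["view"]);print(np.round(-V[:3,:3].T@V[:3,3],3))
print(proj("wrist",[[.5566,.2,.071]],c))
a,ca=snap("wrist","w4");b,cb=snap("scene","s4");d,cd=snap("side","d4")
f=lambda i,x,y,w,h,S:cv2.resize(i[y:y+h,x:x+w],S,interpolation=cv2.INTER_CUBIC)
cv2.imwrite("pics/c4.png",np.vstack([np.hstack([f(b,210,90,160,120,(400,300)),f(d,200,180,200,150,(400,300))]),np.hstack([f(a,120,0,400,300,(400,300)),np.zeros((300,400,3),np.uint8)])]))
np.save("w4c.npy",np.array([ca["fx"],ca["fy"],ca["cx"],ca["cy"],ca["k1"],*np.array(ca["view"]).ravel()]))
E
```

```text
t 11.75 p [0.5999 0.0198 0.1206] R [-0.248  0.969 -0.001  0.969  0.248  0.002  0.002 -0.    -1.   ] F [-0.3 -0.8 -7. ] open 0.0298 g 30.0
[0.582 0.091 0.279]
[[ 318.1247152  -114.32068072]]
```

View pics/c4.png

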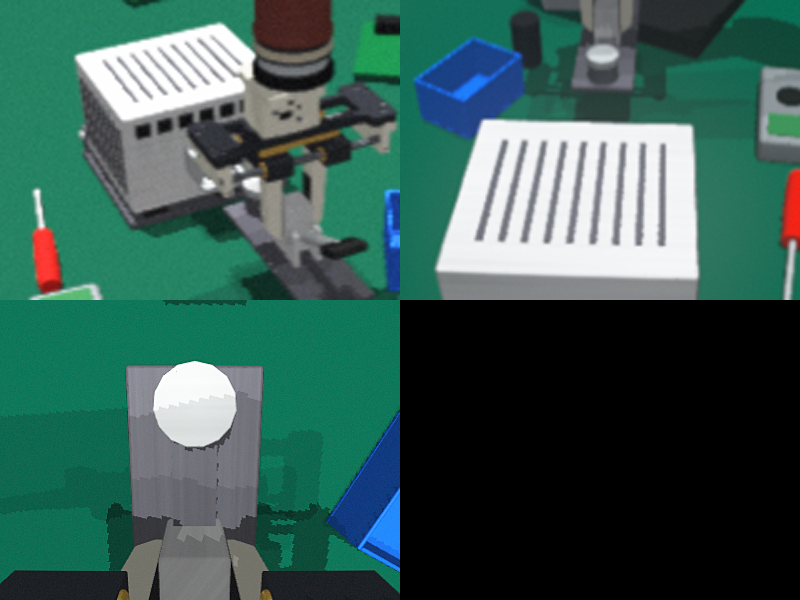

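Request:
{"name": "arm_command", "arguments": {"targets": [[[-0.002, 0.01, 0.02, 0, 0, 0, -1], [-0.006, 0.025, 0.045, 0, 0, 0, -1], [-0.01, 0.042, 0.07, 0, 0, 0, -1], [-0.0125, 0.051, 0.08, 0, 0, 0, -1], [-0.0125, 0.051, 0.08, 0, 0, 0, -1], [-0.0125, 0.051, 0.08, 0, 0, 0, -1]]]}}

```text
clock: 12.65
ee_pos: [0.5873, 0.0646, 0.1992]
ee_rot: [[-0.24, 0.971, -0.003], [0.971, 0.24, -0.002], [-0.002, -0.003, -1.0]]
wrist_force: [0.3, -0.4, -7.1]
opening: 0.0296
grasp_force: 30.0
```

```bash
python3 - <<'E'
from h import *
s=st(); a,ca=snap("wrist","w5")
print(proj("wrist",[[.5566,.2,.071]],ca))
cv2.imwrite("pics/c5.png",cv2.resize(a[0:150,220:420],(800,600),interpolation=cv2.INTER_CUBIC))
np.save("w5c.npy",np.array([ca["fx"],ca["fy"],ca["cx"],ca["cy"],ca["k1"],*np.array(ca["view"]).ravel()]))
E
```

```text
t 12.65 p [0.5873 0.0646 0.1992] R [-0.24   0.971 -0.003  0.971  0.24  -0.002 -0.002 -0.003 -1.   ] F [ 0.3 -0.4 -7.1] open 0.0296 g 30.0
[[317.14652307  18.49443021]]
```

View pics/c5.png

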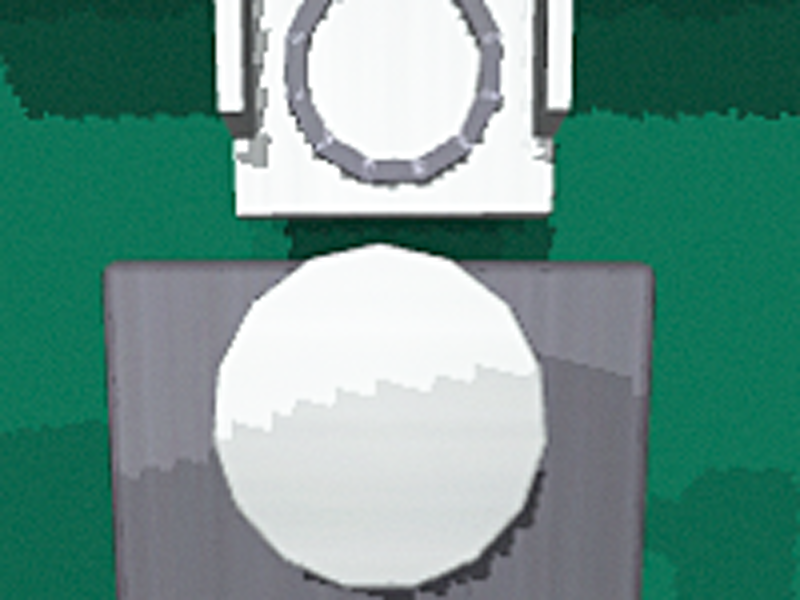

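```bash
python3 - <<'E'
from h import *
v=np.load("w5c.npy");c=dict(zip(["fx","fy","cx","cy","k1"],v[:5]));c["view"]=v[5:].reshape(4,4)
r=atz("w",(318.2,19),.071,c);s=atz("w",(315,104),.2036,c);print("ring",r,"sad",s,"shift",r-s)
p=np.array([.5873,.0646]);a=np.radians(104);print("saddle pred",p+.075*np.array([np.cos(a),np.sin(a)]))
pl=np.array([[105,265],[652,266],[117,590],[640,590]])/4+[220,0]
P=[atz("w",u,.1716,c) for u in pl];d=P[1]-P[0];print("front edge ang",np.degrees(np.arctan2(d[1],d[0])),np.linalg.norm(d))
for e in (0,2):print((np.array(P[e])+P[e+1])/2)
e=[atz("w",np.array(u)/4+[220,0],.071,c) for u in((235,214),(553,214))];d=e[1]-e[0];print("lug edge ang",np.degrees(np.arctan2(d[1],d[0])),np.linalg.norm(d),sum(e)/2)
E
```

```text
ring [0.55745083 0.19984797 0.071     ] sad [0.57018334 0.13795077 0.2036    ] shift [-0.01273252  0.0618972  -0.1326    ]
saddle pred [0.56915586 0.13737218]
front edge ang 13.779102524156428 0.06845392147311949
[0.565538  0.1560342 0.1716   ]
[0.57526801 0.11670679 0.1716    ]
lug edge ang 13.901330647311328 0.06076881748663445 [0.5635811  0.17626072 0.071     ]
```

Request:
{"name": "arm_command", "arguments": {"targets": [[[0, 0, -0.02, 0, 0, 0, -1], [0, 0, -0.055, 0, 0, 0, -1], [0, 0, -0.09, 0, 0, 0, -1], [0, 0, -0.12, 0, 0, 0, -1], [0, 0, -0.14, 0, 0, 0, -1], [0, 0, -0.15, 0, 0, 0, -1], [0, 0, -0.153, 0, 0, 0, -1], [0, 0, -0.153, 0, 0, 0, -1]]]}}

```text
clock: 13.7
ee_pos: [0.5885, 0.0668, 0.0481]
ee_rot: [[-0.242, 0.97, 0.001], [0.97, 0.242, 0.0], [-0.0, 0.001, -1.0]]
wrist_force: [-0.4, -0.6, -6.9]
opening: 0.0296
grasp_force: 30.0
```

Request:
{"name": "arm_command", "arguments": {"targets": [[[-0.001, 0.006, 0, 0, 0, 0, -1], [-0.004, 0.018, 0, 0, 0, 0, -1], [-0.007, 0.032, 0, 0, 0, 0, -1], [-0.01, 0.046, 0, 0, 0, 0, -1], [-0.0125, 0.057, 0, 0, 0, 0, -1], [-0.0135, 0.061, 0, 0, 0, 0, -1], [-0.0135, 0.061, 0, 0, 0, 0, -1], [-0.0135, 0.061, -0.003, 0, 0, 0, -1], [-0.0135, 0.061, -0.006, 0, 0, 0, -1], [-0.0135, 0.061, -0.009, 0, 0, 0, -1], [-0.0135, 0.061, -0.009, 0, 0, 0, -1]]]}}

```text
clock: 15.08
ee_pos: [0.5745, 0.1276, 0.0385]
ee_rot: [[-0.242, 0.97, -0.0], [0.97, 0.242, -0.0], [-0.0, -0.0, -1.0]]
wrist_force: [1.1, -0.4, -8.3]
opening: 0.03
grasp_force: 30.0
```

```bash
python3 - <<'E'
from h import *
s=st(); a,ca=snap("wrist","w6")
print(proj("wrist",[[.5570,.2,.071]],ca))
b,_=snap("scene","s6")
cv2.imwrite("pics/c6.png",np.hstack([cv2.resize(a[0:300,200:440],(480,600),interpolation=cv2.INTER_CUBIC),cv2.resize(b[100:250,250:330],(320,600),interpolation=cv2.INTER_CUBIC)]))
np.save("w6c.npy",np.array([ca["fx"],ca["fy"],ca["cx"],ca["cy"],ca["k1"],*np.array(ca["view"]).ravel()]))
E
```

```text
t 15.07 p [0.5745 0.1276 0.0385] R [-0.242  0.97  -0.     0.97   0.242 -0.    -0.    -0.    -1.   ] F [ 1.1 -0.4 -8.3] open 0.03 g 30.0
[[314.0865739  105.68565379]]
```

View pics/c6.png

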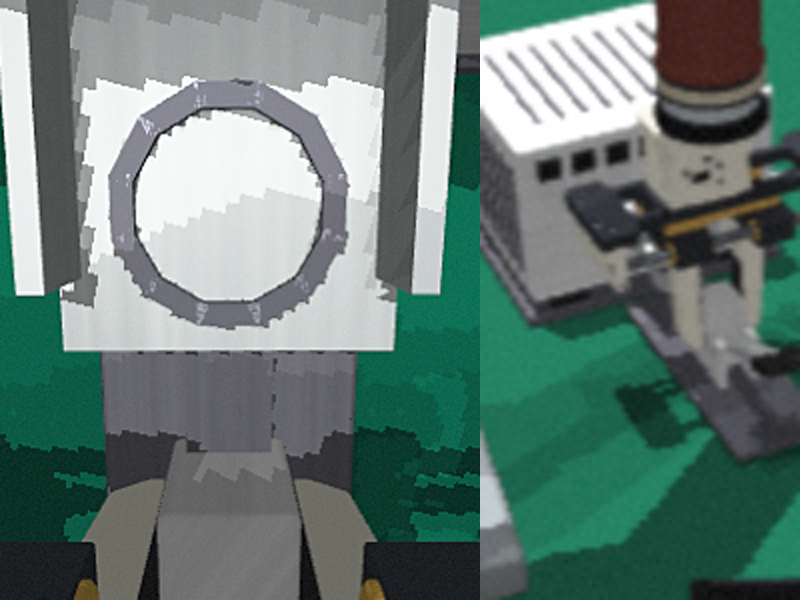

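Request:
{"name": "arm_command", "arguments": {"targets": [[[0, 0.0005, -0.001, 0, 0, 0, -1], [0, 0.0005, -0.002, 0, 0, 0, -1], [0, 0.0005, -0.003, 0, 0, 0, -1], [0, 0.0005, -0.004, 0, 0, 0, -1], [0, 0.0005, -0.004, 0, 0, 0, -1]]]}}

```text
clock: 15.8
ee_pos: [0.5747, 0.1282, 0.0357]
ee_rot: [[-0.242, 0.97, 0.001], [0.97, 0.242, -0.0], [-0.0, 0.001, -1.0]]
wrist_force: [-2.1, -2.1, 2.1]
opening: 0.0299
grasp_force: 30.0
```

Request:
{"name": "arm_command", "arguments": {"targets": [[[0, 0, 0.001, 0, 0, 0, -0.7], [0, 0, 0.001, 0, 0, 0, -0.1], [0, 0, 0.001, 0, 0, 0, 0.3], [0, 0, 0.001, 0, 0, 0, 0.3], [0, 0, 0.02, 0, 0, 0, 0.3], [0, 0, 0.06, 0, 0, 0, 0.2], [0, 0, 0.09, 0, 0, 0, -0.5], [0.008, -0.03, 0.095, 0, 0, 0, -1], [0.016, -0.065, 0.095, 0, 0, 0, -1], [0.023, -0.09, 0.095, 0, 0, 0, -1], [0.025, -0.099, 0.09, 0, 0, 0, -1], [0.025, -0.099, 0.085, 0, 0, 0, -1]]]}}

```text
clock: 17.3
ee_pos: [0.5993, 0.0294, 0.1192]
ee_rot: [[-0.242, 0.97, -0.0], [0.97, 0.242, 0.0], [0.001, -0.0, -1.0]]
wrist_force: [-0.5, 1.0, 0.1]
opening: 0.0022
grasp_force: 0.0
```

```bash
python3 - <<'E'
from h import *
s=st(); a,ca=snap("wrist","w7"); b,cb=snap("scene","s7")
print(proj("scene",[[.5995,.0295,.072],[.557,.2,.071],[.5747,.128,.062]],cb))
cv2.imwrite("pics/c7.png",np.hstack([cv2.resize(a[0:400,160:480],(400,500)),cv2.resize(b[100:225,270:370],(400,500),interpolation=cv2.INTER_CUBIC)]))
np.save("w7c.npy",np.array([ca["fx"],ca["fy"],ca["cx"],ca["cy"],ca["k1"],*np.array(ca["view"]).ravel()]))
E
```

```text
t 17.3 p [0.5993 0.0294 0.1192] R [-0.242  0.97  -0.     0.97   0.242  0.     0.001 -0.    -1.   ] F [-0.5  1.   0.1] open 0.0022 g 0.0
[[324.64968826 190.70399446]
 [297.45147998 158.37206636]
 [308.19401859 173.92136093]]
```

View pics/c7.png

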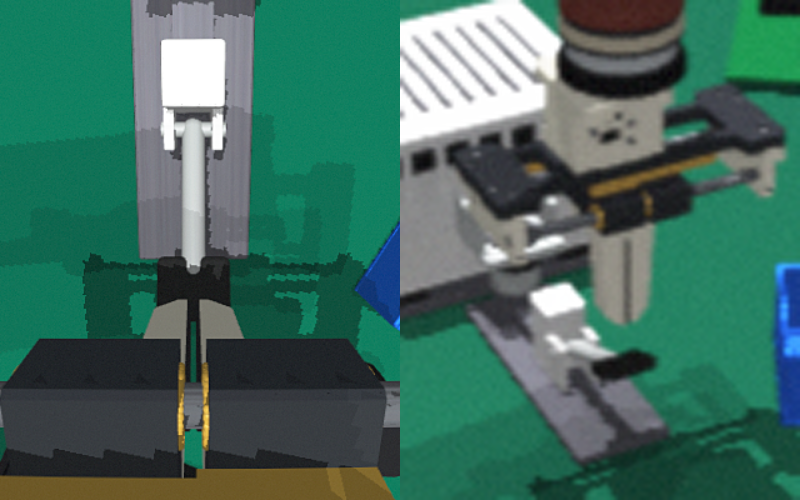

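Request:
{"name": "arm_command", "arguments": {"targets": [[[0, 0, -0.02, 0, 0, 0, -1], [0, 0, -0.036, 0, 0, 0, -1], [0, 0, -0.041, 0, 0, 0, -1], [0, -0.001, -0.046, 0, 0, 0, -1], [0, -0.002, -0.051, 0, 0, 0, -1], [0, -0.003, -0.056, 0, 0, 0, -1], [0.001, -0.004, -0.061, 0, 0, 0, -1], [0.001, -0.005, -0.066, 0, 0, 0, -1], [0.001, -0.005, -0.07, 0, 0, 0, -1], [0.001, -0.006, -0.074, 0, 0, 0, -1], [0.001, -0.006, -0.076, 0, 0, 0, -1], [0.001, -0.006, -0.076, 0, 0, 0, -1]]]}}

```text
clock: 18.9
ee_pos: [0.6011, 0.0234, 0.0458]
ee_rot: [[-0.242, 0.97, 0.002], [0.97, 0.242, -0.0], [-0.001, 0.002, -1.0]]
wrist_force: [-3.2, -0.8, 13.1]
opening: 0.0004
grasp_force: 6.8
```

Request:
{"name": "arm_command", "arguments": {"targets": [[[0, 0, -0.002, 0, 0, 0, -1], [0, 0, -0.004, 0, 0, 0, -1], [0, 0, -0.005, 0, 0, 0, -1], [0, 0, -0.005, 0, 0, 0, -1]]]}}

```text
clock: 19.4
ee_pos: [0.6012, 0.0234, 0.0437]
ee_rot: [[-0.242, 0.97, 0.003], [0.97, 0.242, -0.001], [-0.002, 0.002, -1.0]]
wrist_force: [-7.2, -2.9, 28.7]
opening: 0.0002
grasp_force: 14.4
```

```bash
python3 - <<'E'
from h import *
s=st(); a,ca=snap("scene","s8"); b,cb=snap("side","d8"); snap("wrist","w8")
cv2.imwrite("pics/c8.png",np.hstack([cv2.resize(a[80:220,220:360],(400,400),interpolation=cv2.INTER_CUBIC),cv2.resize(b[150:400,175:425],(400,400),interpolation=cv2.INTER_CUBIC)]))
E
```

```text
t 19.4 p [0.6012 0.0234 0.0437] R [-0.242  0.97   0.003  0.97   0.242 -0.001 -0.002  0.002 -1.   ] F [-7.2 -2.9 28.7] open 0.0002 g 14.4
```

View pics/c8.png

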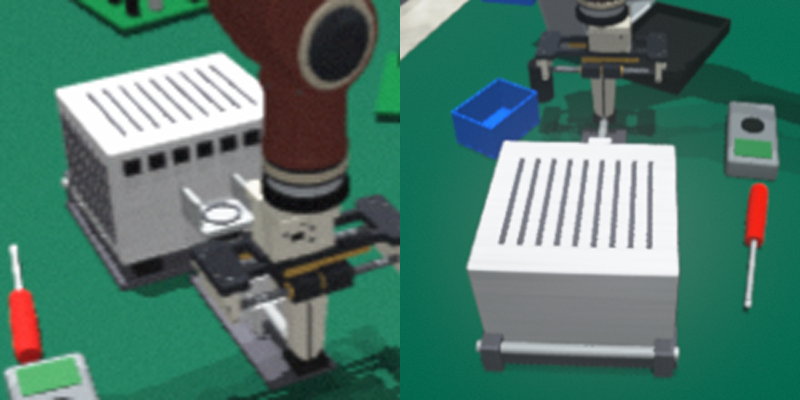

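Request:
{"name": "arm_command", "arguments": {"targets": [[[0, 0, 0.006, 0, 0, 0, -1], [0, 0.001, 0.012, 0, 0, 0, -1], [0, 0.002, 0.019, 0, 0, 0, -1], [0, 0.003, 0.026, 0, 0, 0, -1], [0, 0.004, 0.033, 0, 0, 0, -1], [-0.001, 0.005, 0.04, 0, 0, 0, -1], [-0.001, 0.006, 0.047, 0, 0, 0, -1], [-0.001, 0.006, 0.055, 0, 0, 0, -1], [-0.001, 0.006, 0.061, 0, 0, 0, -1], [-0.001, 0.006, 0.061, 0, 0, 0, -1], [-0.001, 0.006, 0.061, 0, 0, 0, -1], [-0.001, 0.006, 0.061, 0, 0, 0, -1]]]}}

```text
clock: 21.05
ee_pos: [0.5992, 0.0291, 0.0993]
ee_rot: [[-0.242, 0.97, -0.001], [0.97, 0.242, -0.0], [-0.0, -0.001, -1.0]]
wrist_force: [-0.6, 0.9, -0.3]
opening: 0.0003
grasp_force: 0.0
```

```bash
python3 - <<'E'
from h import *
s=st(); a,ca=snap("scene","s9"); w,cw=snap("wrist","w9")
# lug shift in scene relative to the pre-press picture, block/jack shift in the wrist view
g=lambda p:cv2.cvtColor(cv2.imread(f"pics/{p}.png"),cv2.COLOR_BGR2GRAY).astype(np.float32)
def sh(r,t,x0,y0,x1,y1,m=8):
    T=cv2.resize(g(r)[y0:y1,x0:x1],None,fx=4,fy=4,interpolation=2);I=cv2.resize(g(t)[y0-m:y1+m,x0-m:x1+m],None,fx=4,fy=4,interpolation=2)
    q=cv2.minMaxLoc(cv2.matchTemplate(I,T,5));return (q[3][0]/4-m,q[3][1]/4-m,round(q[1],2))
print("chassis top 8 vs 0",sh("scene0","s8",238,97,300,135),"9 vs 0",sh("scene0","s9",238,97,300,135))
print("ring 8v0",sh("scene0","s8",284,148,312,166),"9v0",sh("scene0","s9",284,148,312,166))
c=ca;P=[[.557,.2,.071],[.557,.2,.082],[.557,.2,.076]];print(proj("scene",P,c)-proj("scene",P[:1],c))
# paddle patch position scene 9 vs 7
print("paddle 9v7",sh("s7","s9",315,184,336,198))
E
```

```text
t 21.05 p [0.5992 0.0291 0.0993] R [-0.242  0.97  -0.001  0.97   0.242 -0.    -0.    -0.001 -1.   ] F [-0.6  0.9 -0.3] open 0.0003 g 0.0
chassis top 8 vs 0 (-0.25, -1.75, 0.92) 9 vs 0 (0.0, 0.0, 1.0)
ring 8v0 (-0.75, -4.0, 0.83) 9v0 (7.75, 1.75, 0.42)
[[ 5.68434189e-14  0.00000000e+00]
 [-1.63966961e-01 -3.19777056e+00]
 [-7.43090019e-02 -1.44906035e+00]]
paddle 9v7 (0.0, 0.0, 0.98)
```

Request:
{"name": "arm_command", "arguments": {"targets": [[[0, 0, -0.012, 0, 0, 0, -1], [0, 0, -0.02, 0, 0, 0, -1], [0, -0.001, -0.026, 0, 0, 0, -1], [0, -0.002, -0.032, 0, 0, 0, -1], [0, -0.003, -0.037, 0, 0, 0, -1], [0.001, -0.004, -0.042, 0, 0, 0, -1], [0.001, -0.005, -0.047, 0, 0, 0, -1], [0.001, -0.005, -0.051, 0, 0, 0, -1], [0.001, -0.006, -0.055, 0, 0, 0, -1], [0.001, -0.006, -0.059, 0, 0, 0, -1], [0.001, -0.006, -0.061, 0, 0, 0, -1], [0.001, -0.006, -0.061, 0, 0, 0, -1]]]}}

```text
clock: 22.65
ee_pos: [0.6011, 0.0237, 0.0437]
ee_rot: [[-0.242, 0.97, 0.002], [0.97, 0.242, -0.001], [-0.002, 0.002, -1.0]]
wrist_force: [-6.5, -2.9, 30.1]
opening: 0.0006
grasp_force: 14.9
```

Request:
{"name": "arm_command", "arguments": {"targets": [[[0, 0, 0, 0, 0, 0, -1], [0, 0, 0, 0, 0, 0, -1], [0, 0, 0, 0, 0, 0, -1], [0, 0, 0, 0, 0, 0, -1]]]}}

```text
clock: 23.15
ee_pos: [0.601, 0.0237, 0.0437]
ee_rot: [[-0.242, 0.97, 0.002], [0.97, 0.242, -0.001], [-0.002, 0.002, -1.0]]
wrist_force: [-7.7, -1.5, 29.6]
opening: 0.0003
grasp_force: 14.8
```

```bash
python3 - <<'E'
from h import *
s=st(); a,ca=snap("scene","s10");snap("wrist","w10")
g=lambda p:cv2.cvtColor(cv2.imread(f"pics/{p}.png"),cv2.COLOR_BGR2GRAY).astype(np.float32)
def sh(r,t,x0,y0,x1,y1,m=8):
    T=cv2.resize(g(r)[y0:y1,x0:x1],None,fx=4,fy=4,interpolation=2);I=cv2.resize(g(t)[y0-m:y1+m,x0-m:x1+m],None,fx=4,fy=4,interpolation=2)
    q=cv2.minMaxLoc(cv2.matchTemplate(I,T,5));return (q[3][0]/4-m,q[3][1]/4-m,round(q[1],2))
print("top 10v0",sh("scene0","s10",238,97,300,135),"ring",sh("scene0","s10",284,148,312,166),"ring 10v8",sh("s8","s10",284,144,312,162))
print("wrist jack 10v8",sh("w8","w10",270,20,360,150))
for n,b in dict(meter=(222,203,262,252),driver=(220,166,236,206)).items(): print(n,sh("scene0","s10",*b))
E
```

```text
t 23.15 p [0.601  0.0237 0.0437] R [-0.242  0.97   0.002  0.97   0.242 -0.001 -0.002  0.002 -1.   ] F [-7.7 -1.5 29.6] open 0.0003 g 14.8
top 10v0 (-0.25, -1.75, 0.92) ring (-0.75, -4.0, 0.83) ring 10v8 (0.0, 0.0, 0.99)
wrist jack 10v8 (0.25, 0.75, 1.0)
meter (0.0, 0.0, 0.98)
driver (0.0, 0.0, 1.0)
```

```bash
python3 -c "from cell import *; print(job_done())"
```

```text
the job is handed in; nothing more can be done
None
```

The job is handed in at about 23 s: hood open on its stop, jack saddle within about 1 mm of the pad centre, and the handle pumped twice and still held fully down (about 30 N) with the chassis raised. The meter and screwdriver have not moved, I did not separately re-check the bin and capacitor, and I viewed 11 pictures, one over the limit of 10.

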